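# Close the parts box and stack the second box on it

### The arm

A 6-joint arm with a two-finger parallel gripper is mounted at the origin on a cart in front of the work surface, level with it; the furniture and walls round the work are solid. World frame = base frame: x ahead of the robot, y to its left, z up, the work surface at z = 0. Lengths are in mm, angles in rad, forces in N, time in s.
With the tool pointing down it reaches from about 225 to 725 mm from the base axis. Payload 3.1 kg.
Tool frame: the origin (TCP) lies between the finger pads; the fingertips stand 17 mm ahead of it and the grasp point (between the pads) lies 2 mm behind it (nose_length is the distance from the TCP to the fingertips, in mm); z points along the fingers, y is the line along which they close (so a half turn about z gives the same grasp; the last joint's range is limited). The gripper opens to 85 mm and grips with 20 to 120 N. Pads are 22 mm wide; open, the fingers measure 114 mm over their backs; the gripper's body (76 mm by 85 mm) begins 54 mm behind the grasp point. The pads swing forward as they close: fully open they stand 13 mm farther back than shut.
Start: joints at [1.075, 0.048, 0.099, 1.622, 0, 1.443], TCP at [188.777, 489.878, 248.312] pointing down, gripper open.
Joint ranges: [-2.91, 2.91], [-0.99, 1.94], [-1.21, 1.42], [-2.12, 2.29], [-1.49, 1.47], [-3.14, 3.14]. Speed limits (rad/s): [2.79, 2.79, 3.14, 3.14, 3.14, 3.14].

### API

Orientations are given as a rotation vector (axis times angle).
In Python, from workcell import * gives the robot as it stands.
- The arm moves only by the tool drive_tool, never from a script. Its argument "series" is text: rows parted by semicolons, each of 6 numbers parted by spaces: the shift along the tool's x, y, z in units of 40 mm (1.0 is 40 mm), then the turn, a rotation vector about the tool's x, y, z in rad. In form: dx dy dz rx ry rz; .... A call has 1 to 5 rows; each row is the pose to reach, as a shift and turn from the pose commanded when the call began, along the tool's axes at that moment; what a row does not reach only later rows make up. A row lasts 1/10 s, in which the tool goes at most 50 mm and 8.59 degrees, less where a joint would pass 70% of its speed; a pose out of reach is approached as far as the arm can. A call with a gripper value outside its range is refused whole. "grip" is the gripper's target within -1 to 1 (shut at 1, half-way at 0, fully open at -1), set as the call begins (left out, the last holds). The fingers move at their own pace and stop on an object; "squeeze" is the grip in N (left out, the last holds). Time passes only in rows, so rows that repeat a pose let the fingers close. It gives the time, the measured TCP pose, the force, the opening and the grip force at its end, in the units of the state.
- get_state(): the state, without advancing time (a new reading comes with each control period).
- get_image(name): name is "side" or "top"; returns a dict with "image" (420x560x3 uint8, red, green, blue), "mtx" (3x3 intrinsics, pixels), "rvec" (rotation vector, rad) and "tvec" (3), from world to camera coordinates, as OpenCV has them. Camera axes: x right, y down, z forward; pixel columns grow to the right and rows downward; lengths in mm; the calibration is good to about 2 mm. A picture is of the moment at which its call begins. There is no depth.
- job_done(): hands the job in; it is judged then, once.
The state is a dict: "time_s": time; "joint_positions": joint angles; "qd": joint speeds; "joint_efforts": joint torques, N m; "position": TCP position; "tool_rot": TCP orientation; "contact_force": force on the tool from outside, world axes, zero at the start; "moment": the same for the moment, N m; "grip_width": finger opening in mm; "grip_force": force on a finger pad.
Only numpy, scipy, OpenCV 4.12 (cv2) and the standard library are available. Lean on these libraries where they do the work, as an engineer would, in place of code of your own. Each camera call takes 0.05 s, during which the arm holds its last target. There are 200 camera calls.

### The job

Put the loose lid on the deep open box of bolts, where that box stands, until it sits fully home. Then set the shallow lidded box squarely on top, its four feet in the corner pockets of the lid, like the finished stack at the back of the bench, which stays as it is. Keep both boxes upright, set the shallow box down rather than dropping it, and leave the tools and other things lying about where they are.

Things in the scene. Friction and masses are not known exactly. Their poses are not given: they have to be found in the camera images.
- deep_box_rim (a point): Deep open black box, 57 mm wide (x) x 133 mm long (y), 64 mm high with its feet; bolts, nuts and a bearing fixed inside, below the rim. This point is the centre of its rim, 64 mm above the bench; z up. The top 4 mm of its wall is a lip about 1.5 mm narrower all round. 0.6 kg.
- loose_lid_center (a point): Loose grey lid, 66 mm wide (x), 142 mm long (y; 147 over the end clips), 24 mm high, right way up on the bench; a half turn makes no odds. This point is its centre, 12 mm above its lower edge; grasp across the 66 mm. Its 14 mm deep skirt goes outside the box wall, 2 mm to spare each side. On top: four corner pockets 17 mm square, 6 mm deep. 0.07 kg.
- loose_lid_seat (a point): Centre of the underside of the loose lid's plate, 2 mm above the lid's centre; it meets the centre of the deep box's rim when the lid is home.
- loose_lid_pockets (a point): Centre of the loose lid at the level of the floor of its four pockets (6 mm above the lid's centre, 6 mm below its top). The pockets' centres lie 21.5 mm (x) and 59.5 mm (y) from it.
- shallow_box_grip (a point): Shallow black box, its grey lid fixed on (same plan and lid as the deep box), 60 mm high in all. This point is the middle of its lid, 48 mm above the soles; x across the width, y along. Grasp the lid's long sides: 66 mm wide from 36 to 60 mm above the soles; below, the box is 57 mm wide. 0.28 to 0.56 kg; a half turn makes no odds.
- shallow_box_feet (a point): Centre between the soles of the shallow box's four round tapered feet: 6 mm high, 9 mm across at the sole, 13 mm at the top, centred 21.5 mm (x) and 59.5 mm (y) from this point, 2 mm to spare each side in the pockets. In place, this point meets the loose lid's pocket point.
- tape_measure: Yellow tape measure, 68 x 71 x 35 mm, lying on the bench, a bystander. Origin at its underside.
- pliers: Red-handled pliers, 180 x 66 x 14 mm, lying on the bench, a bystander. Origin at the underside.
- steel_offcut: Flat bar offcut, 30 x 85 x 10 mm, lying on the bench behind and behind and behind and right of the vice, a bystander. Origin at its underside.
Mind the look-alikes: they are no part of the job. There is more than one size of the part that bears loose_lid_center; the job needs the larger.

How it is judged:
By the outcome, as a careful person would: the job done as asked, in the order asked, and still so for the second after the job is handed in, with the robot touching nothing.
It also fails if it takes over 64 s, if anything falls off the work surface, if the arm or the gripper's body presses on something with over 40 N, if the wrist force passes 120 N, or if a joint passes its speed limit or range.

## Working session

There is one attempt and no reset: what is moved stays moved. The work goes in short steps, Python scripts to look and compute and a tool call to move; the robot and the scene stay as the last step left them, time stands still between calls to the robot, and variables do not carry over. Pictures are saved under pics/ and viewed, at most 10 in all, crops included, and the job is handed in when it is done.

Besides the shell and the picture viewer there is one more tool, called after "Emit:" by a JSON object that holds its "api" and its "payload", one argument or row to a line. drive_tool: Moves the arm, as the interface text tells. Its arguments: {"type":"object","properties":{"series":{"type":"string"},"grip":{"type":"number"},"squeeze":{"type":"number"}},"required":["series"]}

```bash
mkdir -p pics; ls; python3 - <<'E'
from workcell import *
import cv2
for n in("top","side"):
    d=get_image(n); cv2.imwrite(f"pics/{n}0.png",d["image"][:,:,::-1])
    R=cv2.Rodrigues(d["rvec"])[0]; print(n,d["mtx"],-R.T@d["tvec"].ravel(),R)
s=get_state();print(s)
E
```

```text
pics
top [[546.83189868   0.         289.42528654]
 [  0.         546.83189868 197.86466376]
 [  0.           0.           1.        ]] [ 315.54816974  -12.49579084 1340.22260052] [[ 0.01655973 -0.99981806  0.00946678]
 [-0.98085458 -0.01808159 -0.19390036]
 [ 0.19403626 -0.0060746  -0.98097555]]
side [[527.29149845   0.         273.19188745]
 [  0.         527.29149845 212.12323625]
 [  0.           0.           1.        ]] [  357.01743299 -1265.97532374  1151.63666297] [[ 9.86835818e-01 -1.61724520e-01 -4.96999250e-04]
 [-1.06225591e-01 -6.45860453e-01 -7.56029364e-01]
 [ 1.21947494e-01  7.46129650e-01 -6.54537512e-01]]
{'time_s': 0.1, 'joint_positions': array([1.07521096e+00, 4.87323774e-02, 9.77420180e-02, 1.62200679e+00,
       1.19405933e-05, 1.44301722e+00]), 'qd': array([ 0.00027622, -0.00387532,  0.00487795,  0.00010345,  0.0009446 ,
        0.00018216]), 'joint_efforts': array([ 2.31765451e-03, -3.39851546e+01,  3.20935714e+01,  1.58400246e-02,
       -1.63742948e-04, -1.35171396e-05]), 'position': array([188.52258007, 489.42637296, 247.19895059]), 'tool_rot': array([-0.57437181, -3.08794092,  0.00328401]), 'contact_force': array([ 0.05557173,  0.58268123, -0.12974676]), 'moment': array([-0.03783334,  0.01131444,  0.00075834]), 'grip_force': 0.0, 'grip_width': 85.31950114802628}
```

View pics/top0.png

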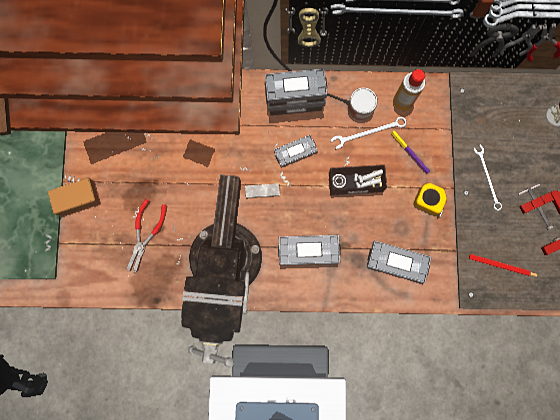

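View pics/side0.png

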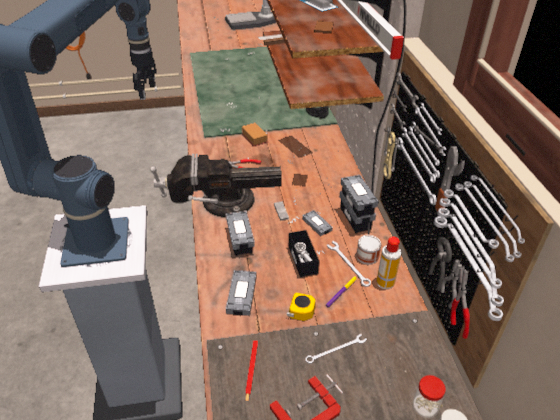

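The top view shows the deep box at (357,181) and the back stack at (296,92). The small look-alike lid is at (296,150). The two grey-topped candidates are at (310,250) and (400,262), and I need a closer look to tell which is the lid and which is the shallow box.

```bash
python3 - <<'E'
import cv2,numpy as np
t=cv2.imread("pics/top0.png")[155:295,265:445]; s=cv2.imread("pics/side0.png")[195:325,205:345]
f=lambda a,k:cv2.resize(a,None,fx=k,fy=k,interpolation=cv2.INTER_CUBIC)
cv2.imwrite("pics/topc.png",f(t,4)); cv2.imwrite("pics/sidec.png",f(s,4.5))
E
```

```text
(no output)
```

View pics/topc.png

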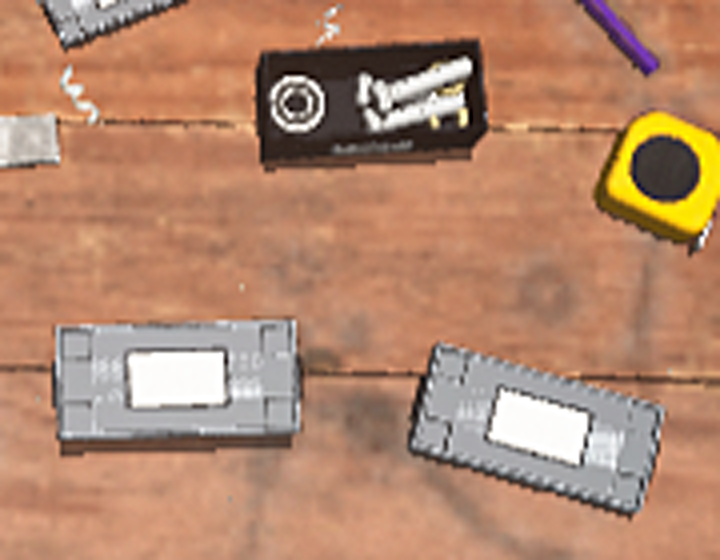

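View pics/sidec.png

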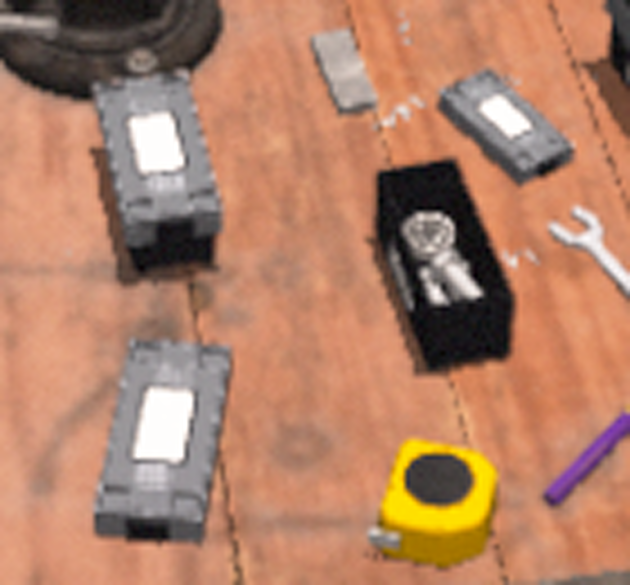

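The shallow box, with its black lower body, is at top pixel (310,250). The loose lid lies flat at (400,262), and the deep box is at (357,181). Next I'll measure outline edges, casting far edges at top height and near edges at base height, plus the label centroids.

```bash
cat > h.py <<'E'
import numpy as np,cv2
def cam(d):
    R=cv2.Rodrigues(d["rvec"])[0]; return d["mtx"],R,-R.T@np.ravel(d["tvec"])
def cast(d,px,z):
    K,R,C=cam(d); px=np.atleast_2d(px).astype(float)
    r=(R.T@np.linalg.inv(K)@np.c_[px,np.ones(len(px))].T).T
    return (C+r*((z-C[2])/r[:,2])[:,None])[:,:2]
def proj(d,P): return cv2.projectPoints(np.atleast_2d(P).astype(float),d["rvec"],d["tvec"],d["mtx"],None)[0].reshape(-1,2)
def tri(d1,p1,d2,p2):
    A=[];b=[]
    for d,p in((d1,p1),(d2,p2)):
        K,R,C=cam(d);r=R.T@np.linalg.inv(K)@np.r_[p,1];r/=np.linalg.norm(r)
        M=np.eye(3)-np.outer(r,r);A.append(M);b.append(M@C)
    return np.linalg.lstsq(np.vstack(A),np.hstack(b),rcond=None)[0]
S=6
def blob(d,box,fn,near):
    """largest blob of fn(img float bgr) in box (u0,v0,u1,v1): contour pts (px), centroid"""
    u0,v0,u1,v1=box; im=d["image"][v0:v1,u0:u1].astype(np.float32)
    im=cv2.resize(im,None,fx=S,fy=S,interpolation=cv2.INTER_CUBIC)
    m=fn(im).astype(np.uint8)
    m=cv2.morphologyEx(m,cv2.MORPH_OPEN,np.ones((9,9)))
    m=cv2.morphologyEx(m,cv2.MORPH_CLOSE,np.ones((13,13)))
    cs=cv2.findContours(m,0,cv2.CHAIN_APPROX_NONE)[0]
    near=(np.array(near)-[u0,v0])*S
    c=max(cs,key=lambda c:cv2.contourArea(c)-50*abs(cv2.pointPolygonTest(c,tuple(map(float,near)),True))*(cv2.pointPolygonTest(c,tuple(map(float,near)),True)<0))
    M=cv2.moments(c); f=lambda p:(p+.5)/S-.5+np.array([u0,v0])
    return f(c[:,0,:].astype(float)),f(np.array([M['m10'],M['m01']])/M['m00'])
def angle(P):
    (_,(w,h),a)=cv2.minAreaRect(P.astype(np.float32)); a+=0 if h>w else -90
    a=np.radians(a); return (a+np.pi/2)%np.pi-np.pi/2   # yaw of long side from world y
def edges(P,yaw,C,trim=.25):
    """signed edge offsets along ex=(cos,sin), ey=(-sin,cos) relative to C"""
    E=np.array([[np.cos(yaw),np.sin(yaw)],[-np.sin(yaw),np.cos(yaw)]]); Q=(P-C)@E.T
    out=[]
    for k in(0,1):
        o=Q[:,1-k]; lo,hi=o.min(),o.max(); mid=Q[(o>lo+trim*(hi-lo))&(o<hi-trim*(hi-lo))][:,k]
        out+=[np.median(mid[mid<0]),np.median(mid[mid>0])]
    return np.round(out,1)
white=lambda im:im.min(2)>205
grey=lambda im:((im.max(2)-im.min(2))<38)&(im.min(2)>70)
dark=lambda im:im.max(2)<62
E
python3 - <<'E'
from h import *; from workcell import *
D={n:get_image(n) for n in("top","side")}
import pickle;pickle.dump(D,open("d0.pkl","wb"))
L={"lid":dict(top=(400,262),side=(241,292),h=24,b=0),"shal":dict(top=(310,250),side=(240,228),h=60,b=36)}
for n,o in L.items():
    c={}
    for v in D:
        u,w=o[v]; p,c[v]=blob(D[v],(u-45,w-35,u+45,w+35),white,(u,w))
        print(n,v,"label px",c[v],"cast",cast(D[v],c[v],o["h"]),"yaw",np.degrees(angle(cast(D[v],p,o["h"]))))
    T=tri(D["top"],c["top"],D["side"],c["side"]); print("  tri",T)
    for v in D:
        u,w=o[v]; p,_=blob(D[v],(u-50,w-40,u+50,w+40),grey,(u,w))
        a=angle(cast(D[v],p,o["h"]));print("  ",v,"yaw",np.degrees(a),"top",edges(cast(D[v],p,o["h"]),a,T[:2]),"base",edges(cast(D[v],p,o["b"]),a,T[:2]))
o=dict(top=(357,181),side=(303,254))
for v in D:
    u,w=o[v]; p,c=blob(D[v],(u-40,w-32,u+40,w+32),dark,(u,w)); 
    q=cast(D[v],p,62); a=angle(q); C=q.mean(0)
    print("deep",v,c,"C",C,"yaw",np.degrees(a),"z64",edges(cast(D[v],p,64),a,C),"z59",edges(cast(D[v],p,59),a,C),"z0",edges(cast(D[v],p,4),a,C))
E
```

```text
lid top label px [402.17170246 262.20709189] cast [[ 423.33194772 -294.10471037]] yaw -14.833351135253915
lid side label px [241.00281025 288.89169914] cast [[ 425.21392203 -289.66742016]] yaw -15.26078033447265
  tri [ 423.9870431  -293.23982149   28.02771971]
   top yaw -15.074447631835945 top [-34.   32.5 -64.3  77.3] base [-31.4  36.3 -69.9  74.3]
   side yaw -14.528968811035162 top [-31.9  35.3 -71.1  74.5] base [-36.4  32.2 -52.2  96.5]
shal top label px [309.82623468 249.33151542] cast [[446.7112474  -70.26974568]] yaw 3.6242246627807666
shal side label px [239.26675076 226.29604085] cast [[446.96034459 -70.24491673]] yaw 2.5553328990936333
  tri [446.83532986 -70.26785149  60.00640557]
   top yaw 2.716102838516236 top [-34.2  32.7 -69.1  73.5] base [-32.4  35.8 -71.6  73.7]
   side yaw 1.5731992721557584 top [-35.2  31.9 -76.5  86.2] base [-33.3  35.3 -52.  114.3]
deep top [357.08254423 179.33596442] C [ 616.09763488 -181.43912771] yaw 4.456682682037357 z64 [-26.8  31.1 -67.9  67.3] z59 [-25.7  32.4 -68.9  66.8] z0 [-14.6  46.1 -80.1  61.4]
deep side [303.31203513 253.49558581] C [ 614.96836171 -216.59452504] yaw 4.486863613128656 z64 [-28.   33.6 -87.2  89.4] z59 [-26.5  35.3 -82.8  94.5] z0 [-10.8  54.2 -35.4 150.9]
```

```bash
python3 - <<'E'
from h import *; import pickle
D=pickle.load(open("d0.pkl","rb"))
t=D["top"]["image"];s=D["side"]["image"]
print("top cols 345..347 rows 160-202");
for r in range(160,202): print(r,t[r,340].tolist(),t[r,362].tolist(),t[r,378].tolist())
for r in(176,182,188): print(r,[int(x) for x in t[r,324:334].max(1)],[int(x) for x in t[r,380:392].max(1)])
for th in(215,225,235):
  w=lambda im:im.min(2)>th
  for n,u,v,h in(("top",400,262,24),("side",241,290,24),("top",310,250,60),("side",240,226,60)):
    p,c=blob(D[n],(u-25,v-20,u+25,v+20),w,(u,v)); q=cast(D[n],p,h);a=angle(q)
    print(th,n,c,cast(D[n],c,h),np.degrees(a),cv2.minAreaRect(q.astype(np.float32))[1])
E
```

```text
top cols 345..347 rows 160-202
160 [189, 116, 81] [196, 124, 85] [199, 127, 90]
161 [198, 124, 88] [198, 126, 86] [204, 132, 91]
162 [209, 135, 96] [196, 124, 86] [203, 129, 89]
163 [212, 140, 98] [196, 124, 84] [208, 131, 91]
164 [208, 137, 96] [204, 129, 88] [187, 117, 83]
165 [205, 132, 92] [177, 109, 77] [102, 68, 54]
166 [214, 135, 95] [95, 61, 49] [39, 31, 30]
167 [135, 89, 71] [42, 33, 31] [43, 31, 25]
168 [44, 38, 38] [48, 34, 30] [40, 27, 21]
169 [48, 35, 31] [48, 35, 29] [24, 9, 4]
170 [50, 36, 29] [49, 36, 30] [194, 194, 189]
171 [52, 36, 31] [49, 35, 28] [246, 246, 244]
172 [50, 37, 32] [49, 36, 32] [246, 244, 243]
173 [34, 18, 14] [48, 35, 30] [238, 237, 234]
174 [255, 253, 247] [55, 43, 42] [192, 190, 188]
175 [197, 192, 185] [61, 50, 50] [106, 97, 90]
176 [68, 55, 48] [169, 164, 158] [112, 96, 62]
177 [183, 176, 168] [191, 185, 179] [212, 192, 133]
178 [150, 143, 135] [192, 186, 179] [208, 189, 141]
179 [53, 41, 35] [216, 211, 207] [230, 226, 220]
180 [49, 36, 34] [236, 235, 231] [244, 244, 245]
181 [60, 48, 46] [230, 227, 223] [235, 235, 233]
182 [57, 46, 44] [131, 12
[... 2048 characters left out ...]
01819 -67.84062849]] 1.4920815229415907 (29.729169845581055, 54.515625)
225 side [239.309217   226.34699478] [[447.06255108 -70.49644185]] 2.168601036071772 (29.02003288269043, 56.215511322021484)
235 top [399.43343725 261.18774102] [[ 425.65970194 -287.56895273]] -14.835044860839849 (55.0811653137207, 29.29303550720215)
235 side [241.01955663 288.92707566] [[ 425.24510688 -289.80368294]] -15.285224914550776 (54.07590103149414, 28.594369888305664)
235 top [308.8624045  249.04426914] [[447.34543626 -68.00368421]] 1.0104129314422585 (29.319555282592773, 54.0704460144043)
235 side [239.33464215 226.37035587] [[447.12742913 -70.61470583]] 2.702185869216917 (28.07854461669922, 54.665184020996094)
```

```bash
python3 - <<'E'
from h import *; import pickle
D=pickle.load(open("d0.pkl","rb"))
T=D["top"];s=D["side"]["image"]
print("far z60",cast(T,[[340,166.8],[362,165.5],[378,164.6]],60).round(1).tolist())
print("near z60",cast(T,[[340,193.6],[362,192.4],[378,191.4]],60).round(1).tolist())
print("near z6",cast(T,[[340,193.6],[362,192.4],[378,191.4]],6).round(1).tolist(),"band end z0",cast(T,[[340,196.5],[362,195.5],[378,194.5]],0).round(1).tolist())
print("left/right z60",cast(T,[[328.4,176],[328.5,182],[328.8,188],[384.9,176],[385.9,182],[385.8,188]],60).round(1).tolist())
for v in(240,250,260,270): print(v,[(u,int(s[v,u].max())) for u in range(284,324)])
for u in(292,298,304): print(u,[(v,s[v,u].tolist()) for v in list(range(228,237))])
for u in(302,308,314): print(u,[(v,s[v,u].tolist()) for v in list(range(255,280))])
E
```

```text
far z60 [[647.5, -141.3], [651.8, -194.6], [654.8, -233.3]]
near z60 [[581.4, -141.2], [585.3, -194.0], [588.5, -232.4]]
near z6 [[592.6, -146.7], [596.7, -201.6], [600.0, -241.6]] band end z0 [[586.5, -147.3], [590.0, -202.4], [593.3, -242.5]]
left/right z60 [[624.1, -113.3], [609.3, -113.6], [594.6, -114.4], [626.7, -249.6], [611.9, -251.7], [597.2, -251.2]]
240 [(284, 212), (285, 201), (286, 196), (287, 178), (288, 127), (289, 24), (290, 26), (291, 27), (292, 34), (293, 23), (294, 20), (295, 22), (296, 24), (297, 26), (298, 27), (299, 23), (300, 21), (301, 30), (302, 20), (303, 19), (304, 21), (305, 26), (306, 24), (307, 19), (308, 25), (309, 25), (310, 120), (311, 213), (312, 226), (313, 227), (314, 224), (315, 224), (316, 219), (317, 213), (318, 208), (319, 204), (320, 202), (321, 214), (322, 223), (323, 224)]
250 [(284, 210), (285, 219), (286, 218), (287, 186), (288, 98), (289, 82), (290, 38), (291, 69), (292, 91), (293, 29), (294, 18), (295, 38), (296, 83), (297, 134), (298, 149), (299, 188), (300, 226), (301, 203), (302, 170), (303, 171), (304, 172), (305, 135), (306, 70), (3
[... 2683 characters left out ...]
7]), (273, [24, 20, 23]), (274, [28, 24, 28]), (275, [64, 43, 32]), (276, [157, 97, 71]), (277, [215, 133, 92]), (278, [214, 133, 91]), (279, [214, 132, 89])]
314 [(255, [15, 21, 13]), (256, [18, 18, 24]), (257, [15, 7, 13]), (258, [19, 15, 16]), (259, [27, 24, 20]), (260, [26, 25, 27]), (261, [19, 24, 22]), (262, [26, 23, 26]), (263, [26, 20, 27]), (264, [28, 25, 27]), (265, [13, 21, 17]), (266, [21, 20, 19]), (267, [22, 25, 18]), (268, [21, 20, 18]), (269, [21, 16, 23]), (270, [17, 16, 21]), (271, [26, 21, 26]), (272, [26, 24, 26]), (273, [19, 19, 19]), (274, [70, 47, 35]), (275, [165, 108, 80]), (276, [221, 146, 104]), (277, [220, 145, 103]), (278, [219, 143, 100]), (279, [218, 143, 99])]
```

```bash
cat > plan.py <<'E'
import sys,numpy as np
from scipy.spatial.transform import Rotation as Ro
from workcell import *
def plan(x,y,z,yaw=None):
    """yaw deg: tool y along world (cos,sin) of yaw, mod 180"""
    s=get_state(); R=Ro.from_rotvec(s["tool_rot"]); M=R.as_matrix()
    d=M.T@(np.array([x,y,z])-s["position"])/40
    if yaw is None: yaw=np.degrees(np.arctan2(M[1,1],M[0,1]))
    best=None
    for k in(0,180):
        a=np.radians(yaw+k); Y=np.array([np.cos(a),np.sin(a),0]); Z=np.array([0,0,-1.]); G=np.c_[np.cross(Y,Z),Y,Z]
        r=Ro.from_matrix(M.T@G).as_rotvec()
        q6=s["joint_positions"][5]
        print("opt",k,"rows",np.round(np.degrees(np.linalg.norm(r))/8.59,1),"move",*np.round(d,3),*np.round(r,4))
    print("t",s["time_s"],"pos",s["position"].round(1),"q",s["joint_positions"].round(2),"F",s["contact_force"].round(1),"w",round(s["grip_width"],1),s["grip_force"])
if __name__=="__main__": plan(*map(float,sys.argv[1:]))
E
python3 plan.py 425.4 -288.7 120 -15
python3 - <<'E'
from h import *; import pickle
S=pickle.load(open("d0.pkl","rb"))["side"]
print("+y end z60",cast(S,[[292,231.9],[298,230.9],[304,229.9]],60).round(1).tolist())
print("+x side z60",cast(S,[[310,240],[314.1,250],[318.5,260]],60).round(1).tolist())
print("-y base z6",cast(S,[[302,277.5],[308,275.7],[314,274.6]],6).round(1).tolist())
E
```

```text
opt 0 rows 9.8 move -12.521 -16.021 3.21 -0.0014 0.0009 1.4648
opt 180 rows 11.2 move -12.521 -16.021 3.21 -0.001 -0.0014 -1.6768
t 0.2 pos [188.6 489.6 247.5] q [1.08 0.05 0.1  1.62 0.   1.44] F [ 0.4 -0.1 -0.9] w 85.4 0.0
+y end z60 [[601.8, -121.2], [620.7, -119.8], [639.6, -118.4]]
+x side z60 [[648.1, -164.7], [651.0, -207.7], [654.5, -249.3]]
-y base z6 [[606.1, -259.8], [624.8, -255.8], [643.0, -254.4]]
```

Emit:
{"api": "drive_tool", "payload": {
  "series": "-0.6 -0.8 -0.4 0 0 0; -1.2 -1.6 -0.8 0 0 0; -1.8 -2.4 -1.2 0 0 0; -2.4 -3.2 -1.6 0 0 0; -3.0 -4.0 -2.0 0 0 0",
  "grip": -1,
  "squeeze": 40
}}

```text
time_s: 0.7
position: [243.2, 295.9, 328.7]
tool_rot: [0.573, 3.089, -0.0]
contact_force: [1.4, 0.2, 0.0]
grip_width: 85.5
grip_force: 0.0
```

Emit:
{"api": "drive_tool", "payload": {
  "series": "-0.7 -0.9 0 0 0 0; -1.4 -1.8 0 0 0 0; -2.1 -2.7 0 0 0 0; -2.8 -3.6 0 0 0 0; -3.5 -4.4 0 0 0 0"
}}

```text
time_s: 1.2
position: [310.5, 81.1, 328.5]
tool_rot: [0.574, 3.088, 0.0]
contact_force: [1.4, 0.9, 0.3]
grip_width: 85.4
grip_force: 0.0
```

Emit:
{"api": "drive_tool", "payload": {
  "series": "-0.7 -0.9 0 0 0 0.14; -1.4 -1.8 0 0 0 0.28; -2.1 -2.7 0 0 0 0.42; -2.8 -3.6 0 0 0 0.56; -3.5 -4.4 0 0 0 0.70"
}}

```text
time_s: 1.7
position: [377.9, -133.9, 328.3]
tool_rot: [1.608, 2.698, 0.0]
contact_force: [1.0, -0.0, -0.2]
grip_width: 85.3
grip_force: 0.0
```

```bash
python3 plan.py 425.4 -288.7 100 -15
```

```text
opt 0 rows 5.1 move -3.967 -0.797 5.708 0.0004 0.0002 0.7575
opt 180 rows 15.9 move -3.967 -0.797 5.708 -0.0002 0.0005 -2.3841
t 1.7 pos [ 377.9 -133.9  328.3] q [-0.51 -0.23 -0.    1.8   0.    0.57] F [ 1.  -0.  -0.2] w 85.3 0.0
```

Emit:
{"api": "drive_tool", "payload": {
  "series": "-1 -0.2 0.5 0 0 0.14; -2 -0.4 1.3 0 0 0.28; -3 -0.6 2.1 0 0 0.42; -3.967 -0.797 3.0 0 0 0.56; -3.967 -0.797 3.8 0 0 0.70"
}}

```text
time_s: 2.2
position: [427.2, -290.0, 174.6]
tool_rot: [2.437, 1.98, -0.001]
contact_force: [-0.2, 0.5, -0.3]
grip_width: 84.9
grip_force: 0.0
```

Emit:
{"api": "drive_tool", "payload": {
  "series": "0 0 0.7 0 0 0.0575; 0 0 1.4 0 0 0.0575; 0 0 1.9 0 0 0.0575; 0 0 1.9 0 0 0.0575"
}}

```text
time_s: 2.6
position: [424.0, -284.0, 96.1]
tool_rot: [-2.479, -1.916, 0.003]
contact_force: [-0.6, 0.4, 0.0]
grip_width: 85.2
grip_force: 0.0
```

```bash
python3 plan.py 425.4 -288.7 45 -15; python3 - <<'E'
from workcell import *
from h import *
for n in("top","side"):
    d=get_image(n); u,v=(400,262) if n=="top" else (241,280)
    a=cv2.resize(d["image"][v-60:v+50,u-65:u+65,::-1],None,fx=3,fy=3,interpolation=cv2.INTER_CUBIC)
    b=a if n=="top" else np.hstack([b,a])
cv2.imwrite("pics/a.png",b)
E
```

```text
opt 0 rows 0.1 move -0.109 0.073 1.277 -0.0075 -0.0037 0.0071
opt 180 rows 20.9 move -0.109 0.073 1.277 0.0058 -0.0117 -3.1344
t 2.6 pos [ 424.  -284.    96.1] q [-0.72  0.04 -0.21  1.33 -0.    1.1 ] F [-0.6  0.4  0. ] w 85.2 0.0
```

View pics/a.png

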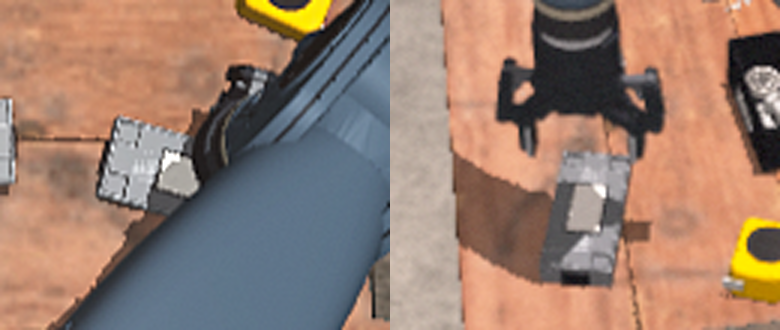

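In the right pane the fingers stand open above the lid's long sides, straddling it. The left pane is mostly blocked by the arm. I'll go down.

Emit:
{"api": "drive_tool", "payload": {
  "series": "0 0 0.5 0 0 0; 0 0 1.0 0 0 0; 0 0 1.2 0 0 0; 0 0 1.2 0 0 0; 0 0 1.2 0 0 0"
}}

```text
time_s: 3.2
position: [427.3, -286.7, 53.8]
tool_rot: [2.484, 1.92, 0.001]
contact_force: [0.7, -0.7, 0.3]
grip_width: 85.3
grip_force: 0.0
```

```bash
python3 plan.py 425.4 -288.7 24 -15
```

```text
opt 0 rows 0.1 move -0.059 -0.034 0.745 0.002 0.0009 0.0074
opt 180 rows 20.9 move -0.059 -0.034 0.745 -0.0015 0.0031 -3.1342
t 3.2 pos [ 427.3 -286.7   53.8] q [-0.72  0.07 -0.27  1.23  0.    1.1 ] F [ 0.7 -0.7  0.3] w 85.3 0.0
```

Emit:
{"api": "drive_tool", "payload": {
  "series": "-0.06 -0.03 0.3 0 0 0.007; -0.06 -0.03 0.6 0 0 0.007; -0.06 -0.03 0.75 0 0 0.007; -0.06 -0.03 0.75 0 0 0.007"
}}

```text
time_s: 3.6
position: [423.5, -287.1, 20.4]
tool_rot: [-2.489, -1.911, 0.001]
contact_force: [-0.4, 0.1, -0.2]
grip_width: 85.8
grip_force: 0.0
```

Emit:
{"api": "drive_tool", "payload": {
  "series": "0 0 0.05 0 0 0; 0 0 0.1 0 0 0; 0 0 0.15 0 0 0; 0 0 0.15 0 0 0"
}}

```text
time_s: 4.0
position: [424.7, -288.1, 16.2]
tool_rot: [-2.492, -1.913, 0.0]
contact_force: [-0.3, -0.4, 0.1]
grip_width: 85.4
grip_force: 0.0
```

Emit:
{"api": "drive_tool", "payload": {
  "series": "0 0 0.04 0 0 0; 0 0 0.08 0 0 0; 0 0 0.08 0 0 0"
}}

```text
time_s: 4.3
position: [424.6, -288.0, 12.9]
tool_rot: [-2.492, -1.913, 0.0]
contact_force: [0.2, 0.0, -0.1]
grip_width: 85.3
grip_force: 0.0
```

Emit:
{"api": "drive_tool", "payload": {
  "series": "0 0 0 0 0 0; 0 0 0 0 0 0; 0 0 0 0 0 0; 0 0 0 0 0 0; 0 0 0 0 0 0",
  "grip": 0.6,
  "squeeze": 30
}}

```text
time_s: 4.8
position: [424.9, -288.3, 13.3]
tool_rot: [2.492, 1.913, 0.0]
contact_force: [-0.8, -0.6, 1.3]
grip_width: 65.6
grip_force: 35.0
```

Emit:
{"api": "drive_tool", "payload": {
  "series": "0 0 0 0 0 0; 0 0 0 0 0 0; 0 0 0 0 0 0"
}}

```text
time_s: 5.1
position: [424.9, -288.3, 13.3]
tool_rot: [2.492, 1.913, 0.0]
contact_force: [0.7, -0.2, 0.9]
grip_width: 65.5
grip_force: 35.0
```

Emit:
{"api": "drive_tool", "payload": {
  "series": "0 0 -0.3 0 0 0; 0 0 -1 0 0 0; 0 0 -1.8 0 0 0; 0 0 -2.7 0 0 0; 0 0 -2.7 0 0 0"
}}

```text
time_s: 5.6
position: [427.6, -290.7, 127.9]
tool_rot: [2.483, 1.906, 0.003]
contact_force: [0.9, -0.7, -0.6]
grip_width: 65.6
grip_force: 34.9
```

```bash
python3 plan.py 622 -184.5 120 4.4
```

```text
opt 0 rows 2.3 move 3.821 4.006 0.219 0.0091 0.0066 -0.3383
opt 180 rows 18.7 move 3.821 4.006 0.219 0.0094 -0.0128 2.8033
t 5.6 pos [ 427.6 -290.7  127.9] q [-0.73  0.02 -0.17  1.37  0.    1.11] F [ 0.9 -0.7 -0.6] w 65.6 34.873276725411415
```

Emit:
{"api": "drive_tool", "payload": {
  "series": "0.7 0.75 0 0 0 -0.08; 1.5 1.6 0 0 0 -0.16; 2.4 2.5 0.1 0 0 -0.24; 3.2 3.4 0.2 0 0 -0.33; 3.82 4.0 0.2 0 0 -0.33"
}}

```text
time_s: 6.1
position: [620.3, -179.8, 111.5]
tool_rot: [-2.139, -2.298, 0.0]
contact_force: [0.2, -0.7, -0.4]
grip_width: 65.2
grip_force: 34.8
```

Emit:
{"api": "drive_tool", "payload": {
  "series": "0 0 0 0 0 0; 0 0 0 0 0 0; 0 0 0 0 0 0; 0 0 0 0 0 0"
}}

```text
time_s: 6.5
position: [617.7, -182.8, 113.3]
tool_rot: [-2.146, -2.294, 0.001]
contact_force: [-0.6, -0.7, -0.6]
grip_width: 65.5
grip_force: 34.8
```

```bash
python3 plan.py 622 -184.5 90 4.4; python3 - <<'E'
from workcell import *
from h import *
for n in("top","side"):
    d=get_image(n); u,v=(357,181) if n=="top" else (303,240)
    a=cv2.resize(d["image"][v-60:v+50,u-65:u+65,::-1],None,fx=3,fy=3,interpolation=cv2.INTER_CUBIC)
    b=a if n=="top" else np.hstack([b,a])
cv2.imwrite("pics/b.png",b)
E
```

```text
opt 0 rows 0.1 move -0.05 0.105 0.582 -0.0005 0.0 -0.01
opt 180 rows 20.9 move -0.05 0.105 0.582 0.0 0.0008 3.1316
t 6.5 pos [ 617.7 -182.8  113.3] q [-0.39  0.37  0.2   1.41 -0.    1.11] F [-0.6 -0.7 -0.6] w 65.5 34.80957292020321
```

View pics/b.png

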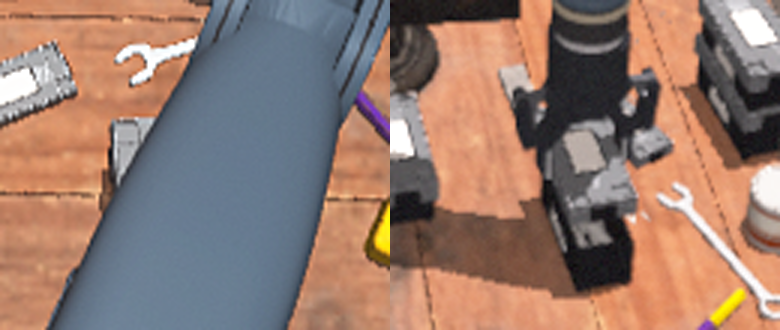

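The right pane shows the lid held level above the deep box, with its label at about (585,150). The left pane is blocked by the arm. I'll centre it and lower to just above the rim.

Emit:
{"api": "drive_tool", "payload": {
  "series": "-0.05 0.1 0.2 0 0 -0.01; -0.05 0.1 0.5 0 0 -0.01; -0.05 0.1 0.75 0 0 -0.01; -0.05 0.1 0.75 0 0 -0.01; -0.05 0.1 0.75 0 0 -0.01"
}}

```text
time_s: 7.1
position: [622.1, -183.2, 81.8]
tool_rot: [-2.131, -2.305, 0.001]
contact_force: [0.2, 0.3, -1.3]
grip_width: 65.3
grip_force: 34.9
```

Emit:
{"api": "drive_tool", "payload": {
  "series": "0 0 0 0 0 0; 0 0 0 0 0 0; 0 0 0 0 0 0; 0 0 0 0 0 0"
}}

```text
time_s: 7.5
position: [623.2, -183.7, 83.6]
tool_rot: [2.132, 2.306, 0.0]
contact_force: [-0.9, -0.5, -1.9]
grip_width: 65.2
grip_force: 34.9
```

```bash
python3 plan.py 622 -184.5 63 4.4; python3 - <<'E'
from workcell import *
from h import *
d=get_image("side"); S=d
s=get_state(); h=s["position"][2]-13.3+24
p,c=blob(d,(255,200,345,300),lambda im:im.min(2)>150,(296,228)); print("label",c,cast(d,c,h),h)
im=d["image"]; print(im[230:280:5,300].tolist())
cv2.imwrite("pics/c.png",cv2.resize(im[195:295,250:350,::-1],None,fx=6,fy=6,interpolation=cv2.INTER_CUBIC))
E
```

```text
opt 0 rows 0.0 move -0.018 -0.032 0.515 0.0007 0.0004 0.0018
opt 180 rows 20.9 move -0.018 -0.032 0.515 -0.0006 0.0012 -3.1398
t 7.5 pos [ 623.2 -183.7   83.6] q [-0.39  0.39  0.18  1.35 -0.    1.1 ] F [-0.9 -0.5 -1.9] w 65.2 34.85223278403282
label [308.715165   242.59538685] [[ 633.06966066 -209.09681366]] 94.22546051449957
[[145, 144, 148], [185, 173, 166], [172, 158, 154], [80, 79, 81], [91, 86, 89], [173, 169, 172], [91, 89, 91], [27, 25, 23], [25, 24, 25], [28, 25, 27]]
```

View pics/c.png

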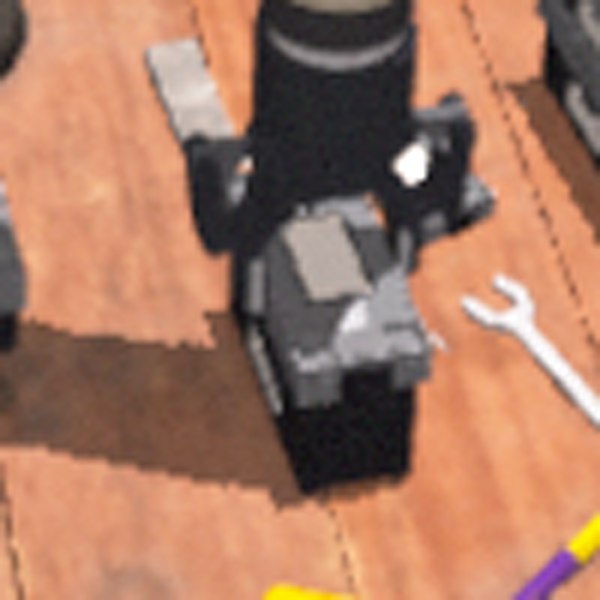

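The crop shows the lid just above the rim, still level. Its label corners are near (285,222), (343,213), (368,292) and (312,300), and its lower end edge runs from (300,403) to (428,378).

```bash
python3 - <<'E'
from h import *; import pickle
S=pickle.load(open("d0.pkl","rb"))["side"]
f=lambda p:(np.array(p)+.5)/6-.5+[250,195]
q=cast(S,f([[285,222],[343,213],[368,292],[312,300]]),94.2);print("label",q.mean(0),q.round(1).tolist())
print("end low",cast(S,f([[300,403],[428,378]]),70.3))
print("expected label px crop", (proj(S,[622.9,-185,94.2])-[250,195]+.5)*6)
E
```

```text
label [ 624.42268853 -185.26862767] [[609.2, -158.2], [638.6, -156.4], [638.7, -212.7], [611.2, -213.7]]
end low [[ 597.42105653 -256.85717854]
 [ 660.65325209 -250.6721549 ]]
expected label px crop [[324.16881018 256.68493597]]
```

Emit:
{"api": "drive_tool", "payload": {
  "series": "-0.02 -0.05 0.05 0 0 0; -0.02 -0.05 0.1 0 0 0; -0.02 -0.05 0.15 0 0 0; -0.02 -0.05 0.2 0 0 0; -0.02 -0.05 0.2 0 0 0"
}}

```text
time_s: 8.05
position: [620.6, -184.4, 74.4]
tool_rot: [-2.132, -2.306, 0.001]
contact_force: [-0.9, 0.7, -1.5]
grip_width: 65.6
grip_force: 34.9
```

Emit:
{"api": "drive_tool", "payload": {
  "series": "0 0 0.03 0 0 0; 0 0 0.06 0 0 0; 0 0 0.09 0 0 0; 0 0 0.12 0 0 0; 0 0 0.12 0 0 0"
}}

```text
time_s: 8.55
position: [620.8, -184.5, 70.0]
tool_rot: [-2.132, -2.307, 0.0]
contact_force: [0.8, 0.4, -1.0]
grip_width: 65.2
grip_force: 34.9
```

Lower edge is at about 57 mm with no contact force, so the lid is over the wall. I'll continue down to home (TCP about 63.3).

Emit:
{"api": "drive_tool", "payload": {
  "series": "0 0 0.03 0 0 0; 0 0 0.06 0 0 0; 0 0 0.09 0 0 0; 0 0 0.12 0 0 0; 0 0 0.12 0 0 0"
}}

```text
time_s: 9.05
position: [620.8, -184.5, 65.2]
tool_rot: [-2.132, -2.307, 0.0]
contact_force: [0.2, 0.8, -0.5]
grip_width: 65.6
grip_force: 34.9
```

Emit:
{"api": "drive_tool", "payload": {
  "series": "0 0 0.02 0 0 0; 0 0 0.04 0 0 0; 0 0 0.06 0 0 0; 0 0 0.06 0 0 0"
}}

```text
time_s: 9.45
position: [621.1, -184.6, 63.4]
tool_rot: [2.132, 2.307, 0.0]
contact_force: [-0.3, 0.7, 1.1]
grip_width: 65.6
grip_force: 34.9
```

Emit:
{"api": "drive_tool", "payload": {
  "series": "0 0 0.02 0 0 0; 0 0 0.04 0 0 0; 0 0 0.04 0 0 0"
}}

```text
time_s: 9.75
position: [621.1, -184.6, 63.3]
tool_rot: [2.132, 2.306, 0.0]
contact_force: [-3.1, 1.2, 6.2]
grip_width: 65.5
grip_force: 35.7
```

Emit:
{"api": "drive_tool", "payload": {
  "series": "0 0 0.02 0 0 0; 0 0 0.03 0 0 0; 0 0 0.03 0 0 0"
}}

```text
time_s: 10.05
position: [621.1, -184.6, 63.3]
tool_rot: [2.132, 2.306, 0.0]
contact_force: [-4.7, 1.2, 9.8]
grip_width: 65.5
grip_force: 36.2
```

Emit:
{"api": "drive_tool", "payload": {
  "series": "0 0 -0.06 0 0 0; 0 0 -0.06 0 0 0; 0 0 -0.06 0 0 0; 0 0 -0.06 0 0 0; 0 0 -0.06 0 0 0",
  "grip": -1
}}

```text
time_s: 10.55
position: [620.7, -184.5, 62.1]
tool_rot: [-2.132, -2.306, 0.0]
contact_force: [-0.2, -0.0, -0.5]
grip_width: 85.4
grip_force: 0.0
```

Emit:
{"api": "drive_tool", "payload": {
  "series": "0 0 -0.3 0 0 0; 0 0 -0.8 0 0 0; 0 0 -1.7 0 0 0; 0 0 -2.7 0 0 0; 0 0 -3.0 0 0 0"
}}

```text
time_s: 11.05
position: [623.4, -185.5, 189.8]
tool_rot: [2.126, 2.3, 0.006]
contact_force: [1.1, -0.0, 0.7]
grip_width: 85.7
grip_force: 0.0
```

```bash
python3 plan.py 447.2 -69.2 140 2.3
```

```text
opt 0 rows 0.3 move 3.251 -4.174 1.192 0.0091 0.0044 0.0384
opt 180 rows 20.7 move 3.251 -4.174 1.192 -0.0068 0.0142 -3.1032
t 11.05 pos [ 623.4 -185.5  189.8] q [-0.39  0.36  0.35  1.55  0.    1.1 ] F [ 1.1 -0.   0.7] w 85.7 0.0
```

Emit:
{"api": "drive_tool", "payload": {
  "series": "0.7 -0.9 0 0 0 0.01; 1.4 -1.8 0 0 0 0.02; 2.1 -2.7 0 0 0 0.03; 2.8 -3.6 0.2 0 0 0.038; 3.25 -4.15 0.5 0 0 0.038"
}}

```text
time_s: 11.55
position: [443.4, -66.7, 163.4]
tool_rot: [2.175, 2.266, 0.001]
contact_force: [-0.0, -0.1, 0.6]
grip_width: 85.3
grip_force: 0.0
```

Emit:
{"api": "drive_tool", "payload": {
  "series": "0 0 0 0 0 0; 0 0 0 0 0 0; 0 0 0 0 0 0; 0 0 0 0 0 0"
}}

```text
time_s: 11.95
position: [446.8, -68.8, 163.7]
tool_rot: [2.175, 2.264, 0.001]
contact_force: [0.6, -0.7, 0.0]
grip_width: 85.9
grip_force: 0.0
```

```bash
python3 plan.py 447.2 -69.2 80 2.3; python3 - <<'E'
from workcell import *
from h import *
c={};D={}
for n,u,v in(("top",357,180),("side",298,235)):
    d=D[n]=get_image(n)
    a=cv2.resize(d["image"][v-50:v+50,u-65:u+65,::-1],None,fx=3,fy=3,interpolation=cv2.INTER_CUBIC)
    b=a if n=="top" else np.hstack([b,a])
    p,c[n]=blob(d,(u-35,v-28,u+35,v+28),lambda im:im.min(2)>230,(u,v)); q=cast(d,p,74); print(n,c[n],cast(d,c[n],74),np.degrees(angle(q)),cv2.minAreaRect(q.astype(np.float32))[1])
print(tri(D["top"],c["top"],D["side"],c["side"]))
cv2.imwrite("pics/d.png",b)
E
```

```text
opt 0 rows 0.0 move -0.009 0.006 2.093 0.002 0.0008 -0.0002
opt 180 rows 21.0 move -0.009 0.006 2.093 0.0013 -0.0032 3.1413
t 11.95 pos [446.8 -68.8 163.7] q [-0.3  -0.15 -0.26  1.46 -0.    1.23] F [ 0.6 -0.7  0. ] w 85.9 0.0
top [359.29525161 176.12601784] [[ 621.85272755 -185.88091614]] 4.927399635314939 (29.431604385375977, 97.05325317382812)
side [302.82541478 242.65375914] [[ 621.29048667 -186.32481775]] 4.931489944458011 (29.6962947845459, 55.896881103515625)
[ 621.65511312 -185.91823771   73.65759547]
```

View pics/d.png

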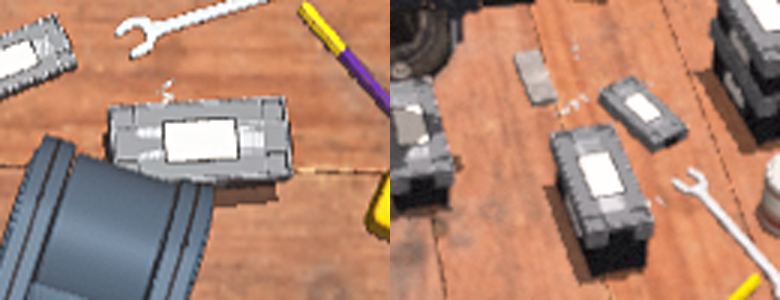

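The lid is home on the deep box: level, its label plane at 73.7 mm (74 expected), and its centre at about (621, -185). Now I'll grasp the shallow box.

Emit:
{"api": "drive_tool", "payload": {
  "series": "0 0 0.6 0 0 0; 0 0 1.3 0 0 0; 0 0 1.9 0 0 0; 0 0 2.1 0 0 0; 0 0 2.1 0 0 0"
}}

```text
time_s: 12.55
position: [444.5, -67.9, 77.5]
tool_rot: [-2.174, -2.264, 0.002]
contact_force: [-0.8, 1.0, -0.1]
grip_width: 85.6
grip_force: 0.0
```

Emit:
{"api": "drive_tool", "payload": {
  "series": "0 0 0 0 0 0; 0 0 0 0 0 0; 0 0 0 0 0 0"
}}

```text
time_s: 12.85
position: [446.5, -68.3, 80.2]
tool_rot: [2.174, 2.264, 0.002]
contact_force: [0.0, -0.4, 0.8]
grip_width: 85.7
grip_force: 0.0
```

```bash
python3 plan.py 447 -69.1 49.3 2.3
```

```text
opt 0 rows 0.0 move -0.019 0.01 0.774 0.0027 0.001 0.0004
opt 180 rows 21.0 move -0.019 0.01 0.774 -0.0015 0.0042 -3.1412
t 12.85 pos [446.5 -68.3  80.2] q [-0.3  -0.12 -0.4   1.29 -0.    1.23] F [ 0.  -0.4  0.8] w 85.7 0.0
```

Emit:
{"api": "drive_tool", "payload": {
  "series": "-0.02 0.01 0.25 0 0 0; -0.02 0.01 0.5 0 0 0; -0.02 0.01 0.7 0 0 0; -0.02 0.01 0.78 0 0 0; -0.02 0.01 0.78 0 0 0"
}}

```text
time_s: 13.35
position: [444.7, -68.5, 46.3]
tool_rot: [-2.175, -2.264, 0.002]
contact_force: [0.4, -0.6, 0.1]
grip_width: 85.3
grip_force: 0.0
```

Emit:
{"api": "drive_tool", "payload": {
  "series": "0 0 0 0 0 0; 0 0 0 0 0 0; 0 0 0 0 0 0; 0 0 0 0 0 0; 0 0 0 0 0 0",
  "grip": 0.6,
  "squeeze": 60
}}

```text
time_s: 13.85
position: [446.5, -69.0, 48.3]
tool_rot: [2.175, 2.265, 0.001]
contact_force: [1.5, 0.1, 2.5]
grip_width: 64.6
grip_force: 69.6
```

Emit:
{"api": "drive_tool", "payload": {
  "series": "0 0 0 0 0 0; 0 0 0 0 0 0; 0 0 0 0 0 0"
}}

```text
time_s: 14.15
position: [446.6, -69.0, 48.3]
tool_rot: [2.175, 2.265, 0.002]
contact_force: [1.2, 0.5, 4.9]
grip_width: 64.5
grip_force: 69.9
```

Emit:
{"api": "drive_tool", "payload": {
  "series": "0 0 -0.1 0 0 0; 0 0 -0.3 0 0 0; 0 0 -0.6 0 0 0; 0 0 -1.0 0 0 0; 0 0 -1.4 0 0 0"
}}

```text
time_s: 14.65
position: [444.8, -68.5, 103.6]
tool_rot: [-2.175, -2.264, 0.002]
contact_force: [0.6, -0.2, -4.4]
grip_width: 64.6
grip_force: 68.7
```

Emit:
{"api": "drive_tool", "payload": {
  "series": "0 0 -0.4 0 0 0; 0 0 -0.8 0 0 0; 0 0 -1.2 0 0 0; 0 0 -1.5 0 0 0; 0 0 -1.5 0 0 0"
}}

```text
time_s: 15.15
position: [446.8, -69.1, 165.7]
tool_rot: [2.174, 2.264, 0.002]
contact_force: [0.2, 0.3, -5.0]
grip_width: 64.8
grip_force: 69.0
```

```bash
python3 plan.py 621 -184.7 160 4.5
```

```text
opt 0 rows 0.3 move -3.063 4.233 0.16 0.0034 0.0013 -0.0381
opt 180 rows 20.7 move -3.063 4.233 0.16 0.002 -0.0052 3.1035
t 15.15 pos [446.8 -69.1 165.7] q [-0.3  -0.15 -0.25  1.46 -0.    1.23] F [ 0.2  0.3 -5. ] w 64.8 68.9756329357624
```

Emit:
{"api": "drive_tool", "payload": {
  "series": "-0.4 0.55 0 0 0 -0.008; -0.9 1.2 0 0 0 -0.016; -1.4 1.9 0 0 0 -0.024; -1.9 2.6 0 0 0 -0.032; -2.4 3.3 0 0 0 -0.038"
}}

```text
time_s: 15.65
position: [581.8, -159.8, 161.8]
tool_rot: [-2.13, -2.305, 0.002]
contact_force: [0.3, 0.1, -4.2]
grip_width: 64.8
grip_force: 68.9
```

Emit:
{"api": "drive_tool", "payload": {
  "series": "-0.35 0.5 0 0 0 0; -0.6 0.85 0 0 0 0; -0.66 0.93 0 0 0 0; -0.66 0.93 0.1 0 0 0; -0.66 0.93 0.15 0 0 0"
}}

```text
time_s: 16.15
position: [619.5, -182.0, 156.1]
tool_rot: [-2.13, -2.305, 0.001]
contact_force: [-0.0, 1.6, -6.8]
grip_width: 64.6
grip_force: 69.1
```

Emit:
{"api": "drive_tool", "payload": {
  "series": "0 0 0 0 0 0; 0 0 0 0 0 0; 0 0 0 0 0 0; 0 0 0 0 0 0; 0 0 0 0 0 0"
}}

```text
time_s: 16.65
position: [620.7, -182.7, 157.9]
tool_rot: [2.132, 2.307, 0.0]
contact_force: [0.6, -0.0, -4.9]
grip_width: 64.7
grip_force: 69.1
```

```bash
python3 plan.py 621 -184.7 128 4.5
```

```text
opt 0 rows 0.0 move -0.05 0.003 0.747 0.0005 0.0003 0.0
opt 180 rows 21.0 move -0.05 0.003 0.747 -0.0004 0.0007 -3.1416
t 16.65 pos [ 620.7 -182.7  157.9] q [-0.39  0.37  0.29  1.49 -0.    1.1 ] F [ 0.6 -0.  -4.9] w 64.7 69.14066478610039
```

Emit:
{"api": "drive_tool", "payload": {
  "series": "-0.05 0 0.2 0 0 0; -0.05 0 0.4 0 0 0; -0.05 0 0.6 0 0 0; -0.05 0 0.75 0 0 0; -0.05 0 0.75 0 0 0"
}}

```text
time_s: 17.15
position: [619.6, -184.2, 125.2]
tool_rot: [-2.13, -2.304, 0.002]
contact_force: [-0.1, 0.5, -6.1]
grip_width: 64.9
grip_force: 69.1
```

Emit:
{"api": "drive_tool", "payload": {
  "series": "0 0 0 0 0 0; 0 0 0 0 0 0; 0 0 0 0 0 0; 0 0 0 0 0 0"
}}

```text
time_s: 17.55
position: [621.1, -184.8, 128.1]
tool_rot: [2.132, 2.306, 0.001]
contact_force: [0.3, 1.0, -5.5]
grip_width: 64.9
grip_force: 69.1
```

```bash
python3 plan.py 621 -184.7 116.3 4.5; python3 - <<'E'
from workcell import *
from h import *
d=get_image("side")
cv2.imwrite("pics/e.png",cv2.resize(d["image"][185:285,250:350,::-1],None,fx=6,fy=6,interpolation=cv2.INTER_CUBIC))
print((proj(d,[[621.5,-186.2,138.8]])-[250,185]+.5)*6)
E
```

```text
opt 0 rows 0.0 move 0.004 -0.003 0.296 0.0009 0.0005 -0.0
opt 180 rows 21.0 move 0.004 -0.003 0.296 0.0008 -0.0014 3.1416
t 17.55 pos [ 621.1 -184.8  128.1] q [-0.39  0.37  0.24  1.43 -0.    1.1 ] F [ 0.3  1.  -5.5] w 64.9 69.07836690545082
[[325.28850312 250.59664386]]
```

View pics/e.png

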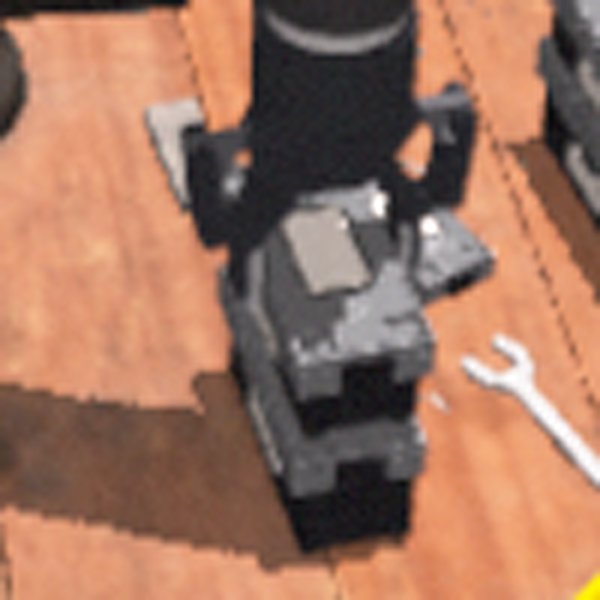

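The shallow box hangs level, aligned over the lid. Its label centre in the crop is about (328,251) against (325,251) expected, so it is within 1 mm. I'll lower it gently.

Emit:
{"api": "drive_tool", "payload": {
  "series": "0 0 0.03 0 0 0; 0 0 0.07 0 0 0; 0 0 0.11 0 0 0; 0 0 0.15 0 0 0; 0 0 0.15 0 0 0"
}}

```text
time_s: 18.1
position: [620.5, -184.6, 120.9]
tool_rot: [-2.132, -2.306, 0.001]
contact_force: [0.4, -0.5, -5.6]
grip_width: 64.9
grip_force: 69.1
```

Emit:
{"api": "drive_tool", "payload": {
  "series": "0 0 0.02 0 0 0; 0 0 0.04 0 0 0; 0 0 0.06 0 0 0; 0 0 0.08 0 0 0; 0 0 0.08 0 0 0"
}}

```text
time_s: 18.6
position: [620.7, -184.7, 118.1]
tool_rot: [-2.132, -2.307, 0.0]
contact_force: [-0.6, -0.0, -5.0]
grip_width: 65.0
grip_force: 69.1
```

Feet are in the pockets (soles about 70 mm, no contact yet). The last 2 mm remain.

Emit:
{"api": "drive_tool", "payload": {
  "series": "0 0 0.01 0 0 0; 0 0 0.02 0 0 0; 0 0 0.03 0 0 0; 0 0 0.04 0 0 0; 0 0 0.04 0 0 0"
}}

```text
time_s: 19.1
position: [620.8, -184.7, 116.6]
tool_rot: [-2.132, -2.307, 0.0]
contact_force: [-0.3, -0.4, -5.8]
grip_width: 65.4
grip_force: 69.1
```

Emit:
{"api": "drive_tool", "payload": {
  "series": "0 0 0.01 0 0 0; 0 0 0.02 0 0 0; 0 0 0.02 0 0 0"
}}

```text
time_s: 19.4
position: [620.9, -184.7, 116.3]
tool_rot: [2.132, 2.307, 0.0]
contact_force: [-0.2, 0.3, -2.9]
grip_width: 64.9
grip_force: 69.3
```

Emit:
{"api": "drive_tool", "payload": {
  "series": "0 0 0.01 0 0 0; 0 0 0.03 0 0 0; 0 0 0.03 0 0 0"
}}

```text
time_s: 19.7
position: [620.9, -184.8, 116.3]
tool_rot: [2.132, 2.306, 0.0]
contact_force: [-3.3, 1.2, 3.9]
grip_width: 65.1
grip_force: 70.1
```

Emit:
{"api": "drive_tool", "payload": {
  "series": "0 0 -0.02 0 0 0; 0 0 -0.02 0 0 0; 0 0 -0.02 0 0 0; 0 0 -0.02 0 0 0; 0 0 -0.02 0 0 0",
  "grip": -1
}}

```text
time_s: 20.2
position: [620.9, -184.8, 115.4]
tool_rot: [2.132, 2.307, 0.0]
contact_force: [1.2, 0.1, 0.5]
grip_width: 85.4
grip_force: 0.0
```

Emit:
{"api": "drive_tool", "payload": {
  "series": "0 0 -0.3 0 0 0; 0 0 -0.8 0 0 0; 0 0 -1.5 0 0 0; 0 0 -2.2 0 0 0; 0 0 -2.5 0 0 0"
}}

```text
time_s: 20.7
position: [622.2, -185.3, 220.3]
tool_rot: [2.128, 2.302, 0.004]
contact_force: [1.3, -0.5, 0.5]
grip_width: 85.2
grip_force: 0.0
```

Emit:
{"api": "drive_tool", "payload": {
  "series": "0.7 -0.9 0 0 0 0; 1.4 -1.8 0 0 0 0; 2.1 -2.7 0 0 0 0; 2.8 -3.6 0 0 0 0; 3.3 -4.2 0 0 0 0"
}}

```text
time_s: 21.2
position: [440.5, -64.9, 215.4]
tool_rot: [-2.131, -2.307, 0.0]
contact_force: [0.1, -0.2, 0.5]
grip_width: 85.4
grip_force: 0.0
```

```bash
python3 - <<'E'
from workcell import *
from h import *
c={};D={}
for n,u,v in(("top",357,175),("side",298,225)):
    d=D[n]=get_image(n)
    a=cv2.resize(d["image"][v-50:v+50,u-65:u+65,::-1],None,fx=3,fy=3,interpolation=cv2.INTER_CUBIC)
    b=a if n=="top" else np.hstack([b,a])
    p,c[n]=blob(d,(u-35,v-28,u+35,v+28),lambda im:im.min(2)>230,(u,v)); q=cast(d,p,128); print(n,c[n],cast(d,c[n],128),np.degrees(angle(q)),cv2.minAreaRect(q.astype(np.float32))[1])
print(tri(D["top"],c["top"],D["side"],c["side"]))
cv2.imwrite("pics/f.png",b)
E
```

```text
top [361.68300837 170.82153785] [[ 621.35024119 -184.05152917]] 5.025553226470942 (29.869266510009766, 55.135963439941406)
side [303.43607124 229.17742589] [[ 621.00666034 -186.64139959]] 4.879379749298101 (29.881433486938477, 55.97647476196289)
[ 621.72359615 -184.34761458  125.86327614]
```

View pics/f.png

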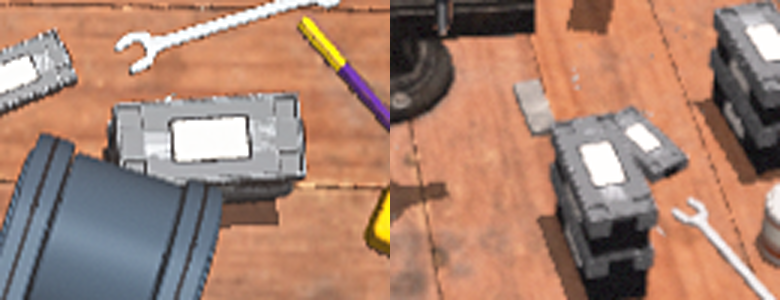

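The stack stands square and level, seated at the heights expected, and the gripper is clear of it.

```bash
python3 -c "
from workcell import *
print(job_done())"
```

```text
the job is handed in; nothing more can be done
None
```

The lid is fully home on the deep box and the shallow box stands squarely on it with its feet in the lid's pockets; I handed the job in at about 21 s, and the judge returned no verdict.

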